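# Lock the fuse cap of an opened bench supply

## Task

One of the two fuse caps on the deck of the opened power supply stands raised on its spring, unlocked. Grip that cap, push it well down against the spring, turn it clockwise (seen from above) a quarter turn and let it go so that it clicks home like its neighbour. Leave the other cap locked as it is.

Things in the scene. Friction and masses are not known exactly. Their poses are not given: they have to be found in the camera images.
- fuse_grip (a point): Centre of the raised cap's grip, a black upright ribbed block 46 mm long, 24 wide, 40 high on a brass stem, over a steel bayonet collar (36 mm across) on the supply's flat deck (70 mm above the table; other parts up to 95 mm). The point is half-way up, on the vertical turning axis, about 145 mm above the table; 44 mm below it is the collar's top. x axis along the 46 mm length, z up.
- fuse_press (a joint): How far the raised cap is pushed down, m: 0 raised (start), 0.021 bottom stop, about 0.012 locked home. The spring pushes up with 5 N at 0, 12 N at the bottom. The cap can be turned only while pushed down 0.016 to 0.021 (0.019 is good). Let go after the turn, it clicks up to about 0.012, held by a notch.
- fuse_cap (a joint): How far the raised cap is turned about the vertical, rad, growing clockwise seen from above: within 0.1 of 0 at the start, stop at 1.62. The locking notch lies from 1.28 to 1.62; aim for 1.45 to 1.55.
- other_cap (a joint): Turn of the other cap, rad, same sense: about 1.5, locked; leave it so. Same shape, 130 mm beside the raised one on the deck; either may be left or right. It stands 12 mm lower, its length along the supply's long (340 mm) side; the raised one's length lies along the short (285 mm) side. The supply is fixed; its place and yaw (up to 25 degrees) vary.

How it is judged (in metres and radians):
On the way, in this order (a step that is already met when the one before it is completed fails the run):
1. the raised cap is pushed down past the lugs of its collar before it is turned (value of joint fuse_press above 0.0145 m and value of joint fuse_cap below 0.4 rad), for 0.05 s.
2. the cap is turned into its notch (value of joint fuse_cap above 1.2 rad), for 0.1 s.
At the end, for the whole second after the job is handed in: The raised cap is turned at least 1.2 rad and, let go, rests in its notch 9 to 14 mm below its raised height; the other cap is still locked (turned at least 1.2 rad) (value of joint each of fuse_cap, other_cap above 1.2 rad and value of joint fuse_press between 0.009 and 0.014 m); the robot touches nothing.
It fails at once if the other cap is unlocked (value of joint other_cap below 1.2 rad).
It also fails if it takes over 32 s, if anything falls off the work surface, if the arm or the gripper's body presses on something with over 40 N, if the wrist force passes 120 N, or if a joint passes its speed limit or range.

## Robot

A 6-joint arm with a two-finger parallel gripper is mounted at the origin on the work surface. World frame = base frame: x ahead of the robot, y to its left, z up, the work surface at z = 0. Lengths are in m, angles in degrees, forces in N, time in s.
With the tool pointing down it reaches from about 0.15 to 0.775 m from the base axis. Payload 6.1 kg.
Tool frame: the origin (TCP) lies at the very end of the fingers, on their centre line; the grasp point (between the pads) lies 19 mm behind it (robot.hold_point_z is the distance from the TCP to the grasp point, in m); z points along the fingers, y is the direction in which the jaws open and shut (so a half turn about z gives the same grasp; the last joint's range is limited). The gripper opens to 85 mm and grips with 20 to 120 N. Pads are 22 mm wide; open, the fingers measure 114 mm over their backs; the gripper's body (76 mm by 85 mm) begins 54 mm behind the grasp point. The pads swing forward as they close: fully open they stand 13 mm farther back than shut.
Start: joints at [72.021, 7.208, -2.269, 80.523, 0, 90], TCP at [0.162, 0.499, 0.231] pointing down, gripper open.
Joint ranges: [-155.77, 155.77], [-54.66, 111.73], [-72.52, 77.12], [-102.08, 115.82], [-83.92, 84.16], [-180, 180]. Speed limits (degrees/s): [136.94, 136.94, 172.46, 180, 180, 180].

## Interface

Orientations are given as a 3x3 rotation matrix whose columns are the frame's x, y, z axes.
In Python, from cell import robot, optics gives the robot as it stands. The module is installed in compiled form; this text tells all that it offers.
- The arm moves only by the tool move_arm, never from a script. Its argument "motion" is a list of rows, each an object with "dp": the shift along the tool's x, y, z in mm, a list of three; "twist": the turn, a rotation vector about the tool's x, y, z in rad, a list of three; "jaw": the finger opening in mm, from 0 to 85.4. A call has 1 to 20 rows; each row shifts and turns the commanded pose from where the row before left it, along the tool's axes as they then stand; what a row does not reach is not made up. A row lasts 1/10 s, in which the tool goes at most 50 mm and 8.59 degrees, less where a joint would pass 70% of its speed; a pose out of reach is approached as far as the arm can. A call is refused whole if a number of a shift passes 50 or a number of a turn 0.15, either way. A call with a gripper value outside its range is refused whole. The fingers move at their own pace and stop on an object; "squeeze" is the grip in N (left out, the last holds). Time passes only in rows, so rows that do not move let the fingers close. It gives the time, the measured TCP pose, the force and the opening at its end, in the units of the state.
- robot.state(): the state, without advancing time (a new reading comes with each control period).
- optics.get_image(name): name is "scene" or "top"; returns a dict with "color" (400x640x3 uint8, blue, green, red), "K" (3x3 intrinsics, pixels), "camera_from_world" (4x4, takes a point from world to camera coordinates). Camera axes: x right, y down, z forward; pixel columns grow to the right and rows downward; lengths in m; the calibration is good to about 2 mm. A picture is of the moment at which its call begins. There is no depth.
- robot.job_done(): hands the job in, once; it reports no verdict.
The state is a dict: "t": time; "joint_pos": joint angles; "dq": joint speeds; "joint_torque": joint torques, N m; "position": TCP position; "orientation": TCP orientation; "ft_force": force on the tool from outside, world axes, zero at the start; "ft_torque": the same for the moment, N m; "opening": finger opening in m.
Only numpy, scipy, OpenCV 4.12 (cv2) and the standard library are available. Lean on these libraries where they do the work, as an engineer would, in place of code of your own. Each camera call takes 0.05 s, during which the arm holds its last target. There are 200 camera calls.

## Working session

There is one attempt and no reset: what is moved stays moved. The work goes in short steps, Python scripts to look and compute and a tool call to move; the robot and the scene stay as the last step left them, time stands still between calls to the robot, and variables do not carry over. Pictures are saved under pics/ and viewed, about 8 in all and at most 12, crops included, and the job is handed in when it is done.

Besides the shell and the picture viewer there is one more tool, called after ">>>" by a JSON object that holds its "method" and its "body", one argument or row to a line. move_arm: Moves the arm, as the interface text tells. Its arguments: {"type":"object","properties":{"motion":{"type":"array"},"squeeze":{"type":"number"}},"required":["motion"]}

```bash
mkdir -p pics
python3 - <<'E'
from cell import robot, optics
import cv2,numpy as np,pickle
for n in("scene","top"):
    i=optics.get_image(n);cv2.imwrite(f"pics/{n}0.png",i["color"]);pickle.dump(i,open(n+".pkl","wb"))
    print(n,i["K"].tolist(),np.round(i["camera_from_world"],4).tolist())
s=robot.state();print(s["t"],s["position"],np.round(s["orientation"],3).tolist(),s["ft_force"],s["opening"],robot.hold_point_z)
E
```

```text
scene [[411.5221220942649, 0.0, 319.00245897473746], [0.0, 411.5221220942649, 197.0073359441925], [0.0, 0.0, 1.0]] [[-0.1467, 0.9891, -0.0144, 0.0663], [0.5115, 0.0634, -0.8569, -0.1855], [-0.8467, -0.1331, -0.5152, 1.2702], [0.0, 0.0, 0.0, 1.0]]
top [[385.9816444394262, 0.0, 314.83282508724244], [0.0, 385.9816444394262, 199.5409835061764], [0.0, 0.0, 1.0]] [[0.0183, -0.9998, 0.0076, 0.0355], [-0.9905, -0.0191, -0.1361, 0.6367], [0.1362, -0.005, -0.9907, 0.7271], [0.0, 0.0, 0.0, 1.0]]
0.1 [0.16194346 0.4990442  0.23063382] [[-0.951, 0.309, -0.0], [0.309, 0.951, -0.001], [-0.0, -0.001, -1.0]] [ 0.88332425 -0.33089161 -0.15663297] 0.08524170918054855 0.0187
```

View pics/scene0.png

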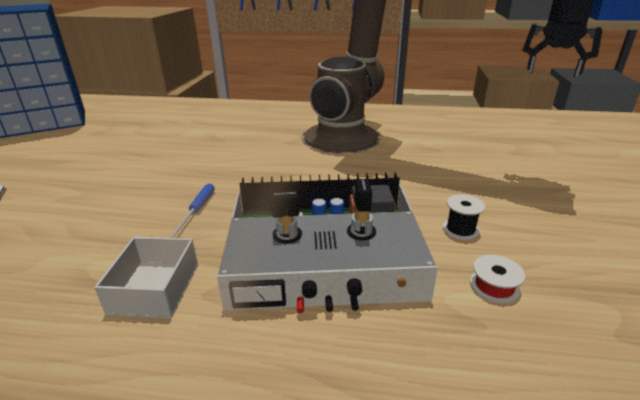

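View pics/top0.png

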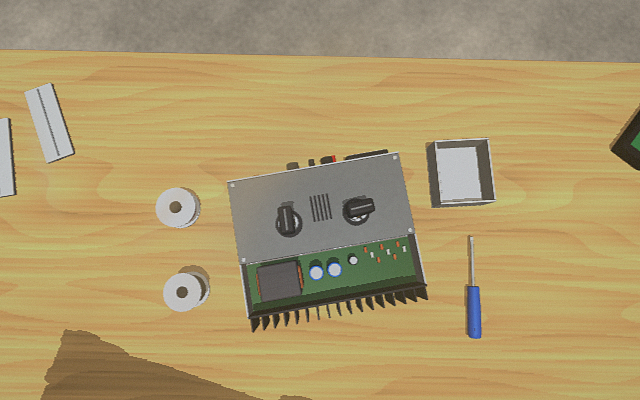

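The scene picture shows the supply with two caps, at (287,225) and (361,220). In the top picture the raised cap is at about (289,220), its length along the short side, and the locked one is at (358,209). I'll enlarge both.

Run:
```python
import cv2,numpy as np
a=cv2.imread("pics/top0.png")[180:250,260:400]; b=cv2.imread("pics/scene0.png")[170:250,260:400]
c=np.vstack([cv2.resize(a,None,fx=5,fy=5,interpolation=2)[:300],cv2.resize(b,None,fx=5,fy=5,interpolation=2)[:300]])
cv2.imwrite("pics/c0.png",c)
```

```text
(no output)
```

View pics/c0.png

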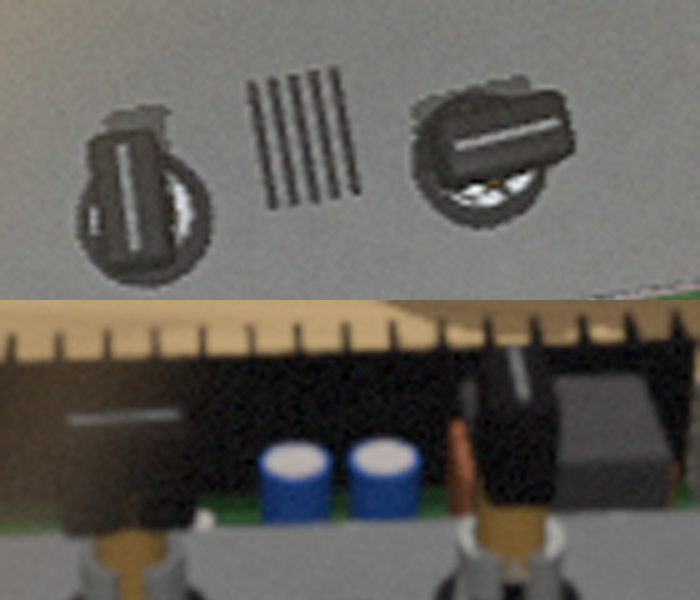

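The crop shows the raised cap's white top line from (123,147) to (138,247) in the top camera. In the scene camera it runs from (511,347) to (524,402), counted in the stacked picture. The other cap's line runs from (456,148) to (560,122).

```bash
cat > h.py <<'E'
import pickle,numpy as np,cv2
C={n:pickle.load(open(n+".pkl","rb")) for n in("scene","top")}
def ray(n,p):
    M=C[n]["camera_from_world"];R=M[:3,:3];return -R.T@M[:3,3],R.T@np.linalg.solve(C[n]["K"],[*p,1])
def onz(n,p,z):
    o,d=ray(n,p);return o+d*(z-o[2])/d[2]
def proj(n,X):
    M=C[n]["camera_from_world"];q=C[n]["K"]@(M[:3,:3]@X+M[:3,3]);return q[:2]/q[2]
E
python3 - <<'E'
from h import *
T=lambda x,y:(260+(x+.5)/5-.5,180+(y+.5)/5-.5)
S=lambda x,y:(260+(x+.5)/5-.5,170+(y-300+.5)/5-.5)
a,b=onz("top",T(123,147),.165),onz("top",T(138,247),.165)
e,f=onz("top",T(456,148),.153),onz("top",T(560,122),.153)
for p,q in((a,b),(e,f)): print((p+q)/2,np.hypot(*(p-q)[:2]),np.degrees(np.arctan2(*(p-q)[1::-1])))
print("dist",np.hypot(*((a+b)/2-(e+f)/2)[:2]))
c,d=onz("scene",S(511,347),.165),onz("scene",S(524,402),.165);print((c+d)/2,np.hypot(*(c-d)[:2]),np.degrees(np.arctan2(*(c-d)[1::-1])))
P=lambda n:C[n]["K"]@C[n]["camera_from_world"][:3]
X=cv2.triangulatePoints(P("top"),P("scene"),np.array(T(130.5,197)),np.array(S(517.5,374.5)));print((X/X[3])[:3].T)
# deck edges for yaw: top image deck corners near (232,184),(396,156),(411,230)
g=[onz("top",p,.07) for p in((232,184),(396,156),(411,230),(243,260))]
for i,j in((1,0),(2,3)): v=(g[i]-g[j])[:2];print(np.linalg.norm(v),np.degrees(np.arctan2(v[1],v[0])))
# collar centres, top flange
print(onz("top",T(146,216),.08),onz("top",T(480,160),.08))
E
```

```text
[0.58561247 0.09603292 0.165     ] 0.03381567976554558 10.127727642306358
[ 0.61022606 -0.03132926  0.153     ] 0.03679176391863984 105.15553756020863
dist 0.12971874971612335
[0.58676023 0.09553348 0.165     ] 0.03694942066259376 -170.2033428530503
[[0.58564226 0.09580066 0.16416079]]
0.324214973567242 -78.98195769127992
0.3239116813952459 -78.89689799855445
[0.58572044 0.09589849 0.08      ] [ 0.60933098 -0.02994514  0.08      ]
```

Both cameras agree: the grip axis is at (0.586, 0.096) with yaw about 10.5°. The top height triangulates to 0.164, the caps are 130 mm apart, and the deck yaw is 11°. Now I'll move above it.

>>> {"method": "move_arm", "body": {
  "motion": [
    {"dp":[-37.7,-18,0],"twist":[0,0,0],"jaw":85},
    {"dp":[-37.7,-18,0],"twist":[0,0,0],"jaw":85},
    {"dp":[-37.7,-18,0],"twist":[0,0,0],"jaw":85},
    {"dp":[-37.7,-18,0],"twist":[0,0,0],"jaw":85},
    {"dp":[-37.7,-18,0],"twist":[0,0,0],"jaw":85},
    {"dp":[-37.7,-18,0],"twist":[0,0,0],"jaw":85},
    {"dp":[-37.7,-18,0],"twist":[0,0,0],"jaw":85},
    {"dp":[-37.7,-18,0],"twist":[0,0,0],"jaw":85},
    {"dp":[-37.7,-18,0],"twist":[0,0,0],"jaw":85},
    {"dp":[-37.7,-18,0],"twist":[0,0,0],"jaw":85},
    {"dp":[-37.7,-18,0],"twist":[0,0,0],"jaw":85},
    {"dp":[-37.7,-18,0],"twist":[0,0,0],"jaw":85},
    {"dp":[-37.7,-18,0],"twist":[0,0,0],"jaw":85},
    {"dp":[-37.7,-18,0],"twist":[0,0,0],"jaw":85},
    {"dp":[0,0,0],"twist":[0,0,-0.124],"jaw":85},
    {"dp":[0,0,0],"twist":[0,0,-0.124],"jaw":85},
    {"dp":[0,0,0],"twist":[0,0,-0.124],"jaw":85},
    {"dp":[0,0,0],"twist":[0,0,-0.124],"jaw":85},
    {"dp":[0,0,0],"twist":[0,0,0],"jaw":85}
  ]
}}

```text
t: 2.0
position: [0.5861, 0.0966, 0.2307]
orientation: [[-0.983, -0.181, -0.001], [-0.181, 0.983, -0.0], [0.001, 0.0, -1.0]]
ft_force: [-0.2, -0.0, -1.1]
opening: 0.0852
```

```bash
cat >> h.py <<'E'
def st():
    from cell import robot
    s=robot.state();R=s["orientation"];print("t",s["t"],"q",np.round(s["joint_pos"],1),"p",np.round(s["position"],4),"xyaw",np.degrees(np.arctan2(R[1,0],R[0,0])),"z",np.round(R[:,2],3),"F",np.round(s["ft_force"],1),"M",np.round(s["ft_torque"],2),"op",s["opening"])
    return s
def to(P):
    s=st();print("tool mm",1000*s["orientation"].T@(np.array(P)-s["position"]))
E
python3 -c "
from h import *
to([.586,.096,.129])"
```

```text
t 2.0 q [ 9.4 14.9  7.  82.2  0.  -1.1] p [0.5861 0.0966 0.2307] xyaw -169.54973288883448 z [-0.001 -0.    -1.   ] F [-0.2 -0.  -1.1] M [-0.04  0.   -0.04] op 0.08515842777683413
tool mm [  0.12672475  -0.60118879 101.74198295]
```

>>> {"method": "move_arm", "body": {
  "motion": [
    {"dp":[0,-0.6,25],"twist":[0,0,0],"jaw":85},
    {"dp":[0,0,25],"twist":[0,0,0],"jaw":85},
    {"dp":[0,0,25],"twist":[0,0,0],"jaw":85},
    {"dp":[0,0,16],"twist":[0,0,0],"jaw":85},
    {"dp":[0,0,10],"twist":[0,0,0],"jaw":60},
    {"dp":[0,0,0],"twist":[0,0,0],"jaw":32},
    {"dp":[0,0,0],"twist":[0,0,0],"jaw":32},
    {"dp":[0,0,0],"twist":[0,0,0],"jaw":32},
    {"dp":[0,0,0],"twist":[0,0,0],"jaw":32},
    {"dp":[0,0,0],"twist":[0,0,0],"jaw":32}
  ],
  "squeeze": 50
}}

```text
t: 3.0
position: [0.5868, 0.0962, 0.131]
orientation: [[-0.983, -0.181, 0.001], [-0.181, 0.983, 0.0], [-0.001, 0.0, -1.0]]
ft_force: [-1.0, 0.5, 0.9]
opening: 0.0318
```

```bash
python3 -c "
from h import *
from cell import optics
to([.586,.096,.129])
a=optics.get_image('top')['color'][165:265,240:380];b=optics.get_image('scene')['color'][130:250,290:430]
cv2.imwrite('pics/g1.png',np.hstack([cv2.resize(x,(400,400),interpolation=2) for x in(a,b)]))"
```

```text
t 3.0 q [ 9.3 15.6 -4.5 69.8  0.  -1.1] p [0.5868 0.0962 0.131 ] xyaw -169.57130595887534 z [ 0.001  0.    -1.   ] F [-1.   0.5  0.9] M [-0.01 -0.02 -0.02] op 0.03183773125323298
tool mm [ 0.80849874 -0.0745358   2.03771439]
```

View pics/g1.png

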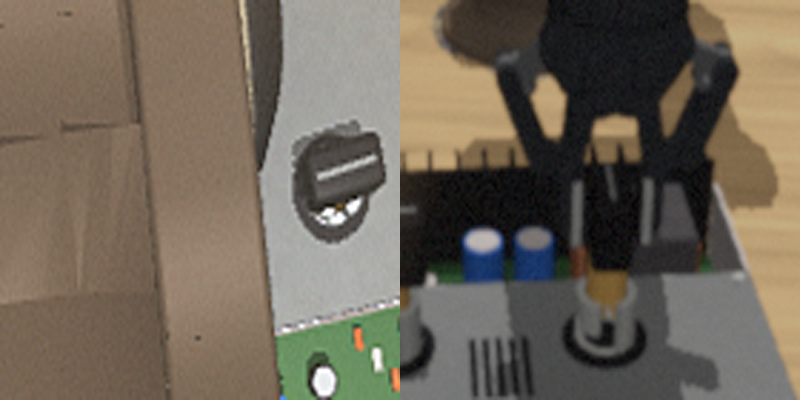

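In the scene half of the picture the two pads, at x≈577 and 650, straddle the cap evenly. In the top half the arm hides the raised cap, and the neighbour is still locked. Now I'll close.

>>> {"method": "move_arm", "body": {
  "motion": [
    {"dp":[0.8,0,0],"twist":[0,0,0],"jaw":20},
    {"dp":[0,0,0],"twist":[0,0,0],"jaw":15},
    {"dp":[0,0,0],"twist":[0,0,0],"jaw":10},
    {"dp":[0,0,0],"twist":[0,0,0],"jaw":10},
    {"dp":[0,0,0],"twist":[0,0,0],"jaw":10}
  ],
  "squeeze": 80
}}

```text
t: 3.6
position: [0.586, 0.096, 0.1307]
orientation: [[-0.983, -0.181, 0.001], [-0.181, 0.983, 0.0], [-0.001, -0.0, -1.0]]
ft_force: [1.3, -0.6, 3.4]
opening: 0.0233
```

```bash
python3 -c "
from h import *
st()"
```

```text
t 3.6 q [ 9.3 15.5 -4.7 69.7 -0.  -1.1] p [0.586  0.096  0.1307] xyaw -169.56382385391387 z [ 0.001  0.    -1.   ] F [ 1.3 -0.6  3.4] M [ 0.02 -0.4   0.01] op 0.02326727274272044
```

>>> {"method": "move_arm", "body": {
  "motion": [
    {"dp":[0,0,4],"twist":[0,0,0],"jaw":10},
    {"dp":[0,0,4],"twist":[0,0,0],"jaw":10},
    {"dp":[0,0,4],"twist":[0,0,0],"jaw":10},
    {"dp":[0,0,4],"twist":[0,0,0],"jaw":10},
    {"dp":[0,0,3],"twist":[0,0,0],"jaw":10},
    {"dp":[0,0,0],"twist":[0,0,0],"jaw":10},
    {"dp":[0,0,0],"twist":[0,0,0],"jaw":10}
  ]
}}

```text
t: 4.3
position: [0.5861, 0.096, 0.1127]
orientation: [[-0.983, -0.181, 0.002], [-0.181, 0.983, 0.0], [-0.002, -0.0, -1.0]]
ft_force: [-0.4, -1.1, 10.0]
opening: 0.0229
```

```bash
python3 -c "
from h import *
from cell import optics
st()
b=optics.get_image('scene')['color'][150:250,290:430]
cv2.imwrite('pics/g2.png',cv2.resize(b,(700,500),interpolation=2))"
```

```text
t 4.3 q [ 9.3 15.9 -6.5 67.5 -0.  -1.1] p [0.5861 0.096  0.1127] xyaw -169.56218544705703 z [ 0.002  0.    -1.   ] F [-0.4 -1.1 10. ] M [-0.09  0.27  0.  ] op 0.022907589949783595
```

View pics/g2.png

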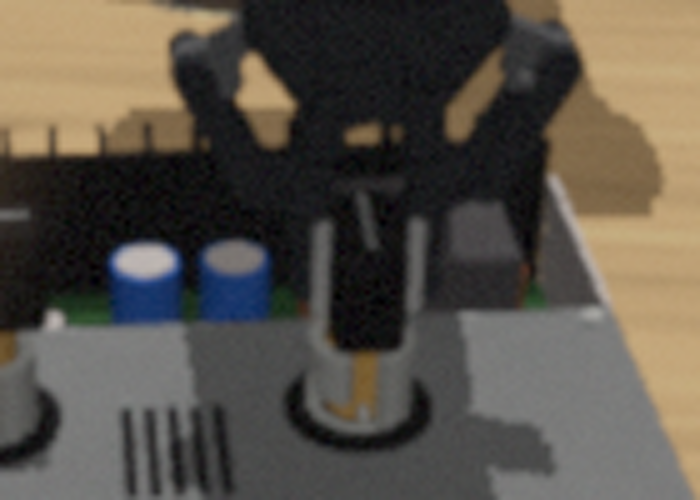

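The picture shows the cap well down in its collar. Its line end at (373,248) is about 9.5 px lower than before, which is 18 mm, and the 10 N force agrees. I'll push 1 mm further and turn.

>>> {"method": "move_arm", "body": {
  "motion": [
    {"dp":[0,0,1],"twist":[0,0,0],"jaw":10},
    {"dp":[0,0,0],"twist":[0,0,0],"jaw":10},
    {"dp":[0,0,0],"twist":[0,0,0.1],"jaw":10},
    {"dp":[0,0,0],"twist":[0,0,0.1],"jaw":10},
    {"dp":[0,0,0],"twist":[0,0,0.1],"jaw":10},
    {"dp":[0,0,0],"twist":[0,0,0.1],"jaw":10},
    {"dp":[0,0,0],"twist":[0,0,0.1],"jaw":10},
    {"dp":[0,0,0],"twist":[0,0,0.1],"jaw":10},
    {"dp":[0,0,0],"twist":[0,0,0],"jaw":10}
  ]
}}

```text
t: 5.25
position: [0.5862, 0.0969, 0.1119]
orientation: [[-0.913, 0.407, 0.002], [0.407, 0.913, 0.002], [-0.001, 0.003, -1.0]]
ft_force: [-0.1, 3.2, 10.4]
opening: 0.0228
```

```bash
python3 -c "
from h import *
to([.586,.096,.1117])"
```

```text
t 5.25 q [ 9.3 15.9 -6.6 67.4  0.1 33.4] p [0.5862 0.0969 0.1119] xyaw 155.97145834359188 z [ 0.002  0.002 -1.   ] F [-0.1  3.2 10.4] M [ 0.45  0.18 -0.02] op 0.022848040829662585
tool mm [-0.19191276 -0.86089781  0.24242393]
```

>>> {"method": "move_arm", "body": {
  "motion": [
    {"dp":[-0.2,-0.6,0.2],"twist":[0,0,0.1],"jaw":10},
    {"dp":[0,0,0],"twist":[0,0,0.1],"jaw":10},
    {"dp":[0,0,0],"twist":[0,0,0.1],"jaw":10},
    {"dp":[0,0,0],"twist":[0,0,0.1],"jaw":10},
    {"dp":[0,0,0],"twist":[0,0,0.1],"jaw":10},
    {"dp":[0,0,0],"twist":[0,0,0.1],"jaw":10},
    {"dp":[0,0,0],"twist":[0,0,0.1],"jaw":10},
    {"dp":[0,0,0],"twist":[0,0,0.1],"jaw":10},
    {"dp":[0,0,0],"twist":[0,0,0.1],"jaw":10},
    {"dp":[0,0,0],"twist":[0,0,0],"jaw":10},
    {"dp":[0,0,0],"twist":[0,0,0],"jaw":10}
  ]
}}

```text
t: 6.35
position: [0.5872, 0.0975, 0.1123]
orientation: [[-0.251, 0.968, 0.005], [0.968, 0.251, 0.005], [0.003, 0.006, -1.0]]
ft_force: [2.0, 6.7, 9.9]
opening: 0.023
```

```bash
python3 -c "
from h import *
from cell import optics
to([.586,.096,.1117])
b=optics.get_image('scene')['color'][150:250,290:430]
cv2.imwrite('pics/g3.png',cv2.resize(b,(700,500),interpolation=2))"
```

```text
t 6.35 q [ 9.3 15.9 -6.6 67.3  0.2 84.8] p [0.5872 0.0975 0.1123] xyaw 104.56190172022332 z [ 0.005  0.005 -1.   ] F [2.  6.7 9.9] M [ 1.33 -0.29 -0.02] op 0.023002576707634958
tool mm [-1.14294474 -1.53127556  0.55498928]
```

View pics/g3.png

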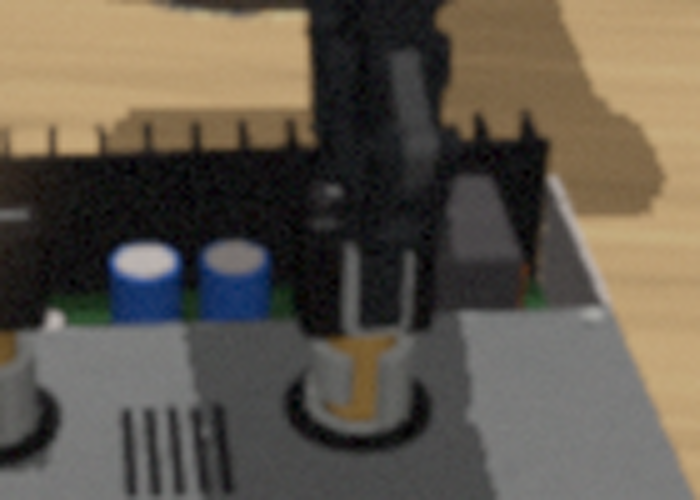

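The wrist has turned 1.50 rad with the cap still gripped, and the picture shows the cap's broad face to the camera. I'll ease up 6 mm while gripped, then open.

>>> {"method": "move_arm", "body": {
  "motion": [
    {"dp":[0.8,0,-2],"twist":[0,0,0],"jaw":10},
    {"dp":[0,0,-2],"twist":[0,0,0],"jaw":10},
    {"dp":[0,0,-2],"twist":[0,0,0],"jaw":10},
    {"dp":[0,0,0],"twist":[0,0,0],"jaw":10},
    {"dp":[0,0,0],"twist":[0,0,0],"jaw":10}
  ]
}}

```text
t: 6.9
position: [0.5871, 0.0976, 0.118]
orientation: [[-0.251, 0.968, 0.005], [0.968, 0.251, 0.003], [0.002, 0.005, -1.0]]
ft_force: [2.7, 4.8, 9.0]
opening: 0.0228
```

```bash
python3 -c "
from h import *
st()"
```

```text
t 6.9 q [ 9.4 15.8 -6.  68.   0.1 84.8] p [0.5871 0.0976 0.118 ] xyaw 104.54321429421806 z [ 0.005  0.003 -1.   ] F [2.7 4.8 9. ] M [ 0.85 -0.59  0.03] op 0.02279992164488455
```

>>> {"method": "move_arm", "body": {
  "motion": [
    {"dp":[0,0,0],"twist":[0,0,0],"jaw":30},
    {"dp":[0,0,0],"twist":[0,0,0],"jaw":40},
    {"dp":[0,0,0],"twist":[0,0,0],"jaw":50},
    {"dp":[0,0,0],"twist":[0,0,0],"jaw":50},
    {"dp":[0,0,0],"twist":[0,0,0],"jaw":50},
    {"dp":[0,0,-10],"twist":[0,0,0],"jaw":50},
    {"dp":[0,0,-20],"twist":[0,0,0],"jaw":50},
    {"dp":[0,0,-35],"twist":[0,0,0],"jaw":50},
    {"dp":[0,0,-35],"twist":[0,0,0],"jaw":50},
    {"dp":[0,40,0],"twist":[0,0,0],"jaw":50},
    {"dp":[30,-40,0],"twist":[0,0,0],"jaw":50},
    {"dp":[40,-40,0],"twist":[0,0,0],"jaw":50},
    {"dp":[40,-40,0],"twist":[0,0,0],"jaw":50},
    {"dp":[40,-40,0],"twist":[0,0,0],"jaw":50},
    {"dp":[40,-40,0],"twist":[0,0,0],"jaw":50},
    {"dp":[40,-20,0],"twist":[0,0,0],"jaw":50},
    {"dp":[0,0,0],"twist":[0,0,0],"jaw":50}
  ]
}}

```text
t: 8.6
position: [0.373, 0.2631, 0.2175]
orientation: [[-0.256, 0.967, 0.001], [0.967, 0.256, 0.002], [0.002, 0.001, -1.0]]
ft_force: [0.5, -0.6, 0.3]
opening: 0.05
```

Run:
```python
from h import *
from cell import optics
st()
a=optics.get_image("top")["color"][180:250,260:400]; b=optics.get_image("scene")["color"][170:250,260:400]
cv2.imwrite("pics/c1.png",np.vstack([cv2.resize(x,None,fx=5,fy=5,interpolation=2)[:300] for x in(a,b)]))
```

```text
t 8.6 q [ 3.520e+01 -3.000e-01 -1.200e+01  7.820e+01  1.000e-01  1.103e+02] p [0.373  0.2631 0.2175] xyaw 104.84500654011208 z [ 0.001  0.002 -1.   ] F [ 0.5 -0.6  0.3] M [-0.06 -0.03  0.  ] op 0.050027560504068286
```

View pics/c1.png

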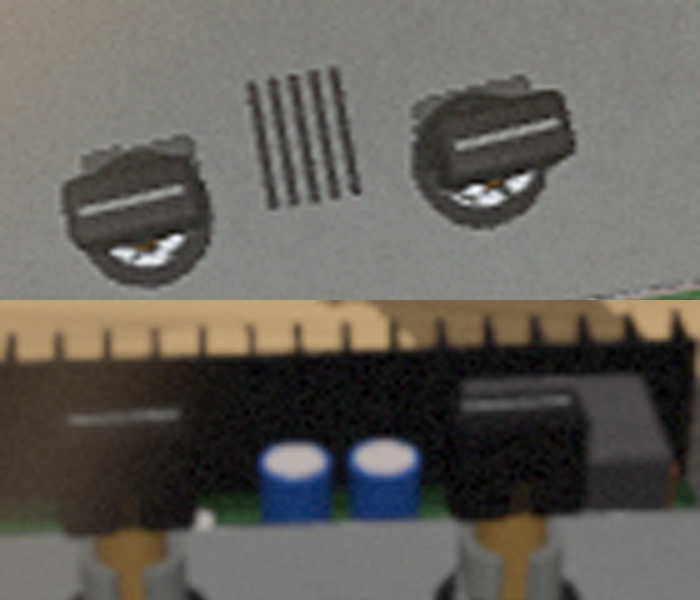

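In both views the turned cap now matches its neighbour. Its line runs from (80,213) to (182,188) in the top view, parallel to the other cap's. In the scene view it sits about 5.8 px lower than at the start, which is 11 to 12 mm. The arm is clear, so I'm handing in.

Run:
```python
from h import *
T=lambda x,y:(260+(x+.5)/5-.5,180+(y+.5)/5-.5)
S=lambda x,y:(260+(x+.5)/5-.5,170+(y-300+.5)/5-.5)
e,f=onz("top",T(80,213),.153),onz("top",T(182,188),.153);print((e+f)/2,np.degrees(np.arctan2(*(e-f)[1::-1])))
P=lambda n:C[n]["K"]@C[n]["camera_from_world"][:3]
X=cv2.triangulatePoints(P("top"),P("scene"),np.array(T(131,200.5)),np.array(S(515,403.5)));print((X/X[3])[:3].T)
from cell import robot
print(robot.job_done())
```

```text
[0.58539302 0.0966357  0.153     ] 104.92270465778901
[[0.58543409 0.09586158 0.15303316]]
the job is handed in; nothing more can be done
None
```

The raised cap was gripped, pushed down about 19 mm, turned 1.50 rad clockwise, eased up and released. I handed the job in shortly after t = 8.6 s; no verdict is reported.

**Last checks (from the camera images):**
- **Height:** the cap's top triangulates to 0.153 m, against 0.164 m at the start. That is about 11 mm down, inside the 9 to 14 mm needed.
- **Turn:** its length now lies at 104.9°, and the neighbour's at 105.2° in the first pictures. From its starting line the cap has turned about 1.49 rad, past the 1.2 needed.
- **Other cap:** it looks unmoved in the last pictures.
- **Arm:** it is well clear of the supply, with the wrist force at about zero.

**What disagreed:** during the turn the wrist felt a side force of up to 7 N and the tool drifted 1 to 2 mm off my measured axis. The cap stayed gripped. No check failed.

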